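# Hang up the screw caddy and hold the gearbox cover over its holes

### The job

The screw caddy was left standing on the open gearbox: hang it on the hook stand by the slot in its handle board, keeping it upright all the way, and let go of it. Then take the cover plate by its handle and hold it level about a centimetre above the gearbox, not touching it, with its three holes straight over the three threaded holes so that screws can be started through them, and finish while still holding it there. Leave the other things on the bench where they are.

Things in the scene. Friction and masses are not known exactly. Their poses are not given: they have to be found in the camera images.
- gearbox: Grey metal gearbox fixed to the bench, 160 x 110 mm (x, y) and 70 mm high, on a flange foot 190 x 150 x 8 mm; its top is an open cavity 90 x 60 mm with brass gears sunk in it, framed by a flat rim with three threaded screw holes. A dark motor cylinder (60 mm across, 85 mm long, top at 68 mm) sticks out of its +x end. Origin: centre of the underside, z up, x along the long side.
- cover: Loose aluminium cover plate 156 x 108 x 5 mm (x, y, z), about 0.35 kg (0.25 to 0.5), lying flat on the bench, with three 14 mm through holes in the same triangle as the gearbox's and a dark D handle on its middle: a bar 80 mm long along x, 14 mm wide in y, from 25 to 43 mm above the plate's underside, on two posts at its ends. Origin: centre of the plate's underside, z up; it fits the gearbox when its x and y axes match the gearbox's.
- caddy: Loose wooden screw caddy, about 0.3 kg (0.2 to 0.4), standing on the gearbox's rim: an open tray 70 x 110 mm (x, y), 35 mm high, with an upright handle board 10 mm thick (in x), 106 mm wide (in y), 145 mm high over its middle. The board has a slot 70 mm wide (y), from 55 to 105 mm above the underside; above it is a solid rail from 105 to 145 mm to grip. Origin: centre of the underside, z up.
- caddy_slot (a point): Middle of the slot's ceiling in the caddy's handle board, 105 mm above the caddy's underside; this point rests on the hook's seat when hung.
- hookstand: Fixed dark steel hook stand: foot plate 150 x 100 x 14 mm, a post 18 mm across standing 72 mm to +x of the origin, 210 mm high, and from it a level hook rod 10 mm thick running to -x with its axis 200 mm above the bench, its end turned up from 24 to 36 mm on the -x side of the origin, the tip's top 220 mm above the bench, farthest point 41 mm on the -x side. Things are slipped on from the -x side. Origin: on the bench straight below the hook's seat.
- hook_seat (a point): The seat: top of the level hook rod, 205 mm above the bench, 72 mm in front of the post's axis; axes as the stand's.
- cover_hole0 (a point): Centre, at the level of the plate's underside, of the hole of the two-hole end on the +y side, at (-62, 38) mm in the cover's frame.
- cover_hole1 (a point): Centre, at the level of the plate's underside, of the hole of the two-hole end on the -y side, at (-62, -38) mm in the cover's frame.
- cover_hole2 (a point): Centre, at the level of the plate's underside, of the single hole at the +x end, at (62, 0) mm in the cover's frame.
- gearbox_hole0 (a point): Centre, at the level of the rim's top face, of the hole of the two-hole end on the +y side, at (-62, 38) mm in the gearbox's frame.
- gearbox_hole1 (a point): Centre, at the level of the rim's top face, of the hole of the two-hole end on the -y side, at (-62, -38) mm in the gearbox's frame.
- gearbox_hole2 (a point): Centre, at the level of the rim's top face, of the single hole at the +x end, at (62, 0) mm in the gearbox's frame.
- screwdriver: Bystander: screwdriver lying on the bench, origin near its middle.
- spool: Bystander: wooden thread spool 44 mm across, 52 mm high, origin under its centre.
- jar: Bystander: jar 56 mm across, 75 mm high, origin under its centre.
- mallet: Bystander: hammer lying on the bench, origin near its middle.
- mug: Bystander: white mug 80 mm across, 85 mm high, origin under its centre.
- block: Bystander: cork sanding block 90 x 55 x 35 mm, origin under its centre.
- brush: Bystander: brush lying on the bench, origin near its middle.
Things that resemble listed ones, but are neither listed nor needed, are in the scene too. Leave any red look-alike of the hookstand alone.

How it is judged:
On the way, in this order (a step that is already met when the one before it is completed fails the run):
1. the caddy hangs on the hook by its slot, let go (horizontal distance between caddy_slot and hook_seat below 0.025 m and z of caddy_slot in the frame of hook_seat between -0.012 and 0.012 m and contact force between caddy and hookstand above 0.5 N and contact force between the fingers and caddy below 0.1 N and angle between caddy's own z axis and vertical below 0.35 rad), for 0.3 s.
2. the cover is lifted clear of the bench in the fingers (contact force between the fingers and cover above 1 N and height (world z) of cover above 0.03 m), for 0.2 s.
At the end, for the whole second after the job is handed in: The caddy hangs still, let go, slot within 25 mm of the hook's seat (12 mm in height), tilt under 0.35 rad. The fingers hold the cover still, touching neither gearbox nor caddy, each hole within 4 mm sideways of its threaded hole and 3 to 22 mm above it, tilt under 0.1 rad (all of step 1 and linear speed of caddy below 0.05 m/s and horizontal distance between cover_hole0 and gearbox_hole0 below 0.004 m and z of cover_hole0 in the frame of gearbox_hole0 between 0.003 and 0.022 m and horizontal distance between cover_hole1 and gearbox_hole1 below 0.004 m and z of cover_hole1 in the frame of gearbox_hole1 between 0.003 and 0.022 m and horizontal distance between cover_hole2 and gearbox_hole2 below 0.004 m and z of cover_hole2 in the frame of gearbox_hole2 between 0.003 and 0.022 m and angle between cover's own z axis and vertical below 0.1 rad and contact force between the fingers and cover above 1 N and contact force between cover and gearbox below 0.1 N and contact force between cover and caddy below 0.1 N and linear speed of cover below 0.02 m/s); the arm keeps its last pose, push and grip.
It fails at once if the caddy is tipped by more than 0.8 rad (angle between caddy's own z axis and vertical above 0.8 rad).
It fails at once if a bystander is moved by more than 30 mm (distance of any of screwdriver, spool, jar, mallet, mug, block, brush from where it was at the start of the episode above 0.03 m).
It also fails if it takes over 58 s, if anything falls off the work surface, if the arm or the gripper's body presses on something with over 40 N, if the wrist force passes 120 N, or if a joint passes its speed limit or range.

### The arm

A 7-joint arm with a two-finger parallel gripper is mounted at the origin on the work surface. World frame = base frame: x ahead of the robot, y to its left, z up, the work surface at z = 0. Lengths are in m, angles in rad, forces in N, time in s.
With the tool pointing down it reaches from about 0.4 to 0.85 m from the base axis. Payload 10.4 kg.
Tool frame: the origin (TCP) lies on the centre line of the jaws, within the pads' length; the fingertips stand r.finger_overhang ahead of it and the grasp point (between the pads) lies 5 mm behind it (r.finger_overhang is the distance from the TCP to the fingertips, in m); z points along the fingers, y is the line along which they close (so a half turn about z gives the same grasp; the last joint's range is limited). The gripper opens to 87 mm and grips with 3 to 60 N. Pads are 19 mm wide; open, the fingers measure 117 mm over their backs; the gripper's body (75 mm by 190 mm) begins 51 mm behind the grasp point.
Start: joints at [1.118, 0.332, -0.065, 1.46, 0.022, 1.35, -0.088], TCP at [0.26, -0.568, 0.215] pointing down, gripper open.
Joint ranges: [-2.6, 2.6], [-0.5, 2.12], [-1.47, 1.34], [0.16, 2.42], [-1.27, 4.41], [0.06, 2.06], [-2.6, 2.6]. Speed limits (rad/s): [2.22, 2.22, 2.79, 2.79, 3.14, 3.14, 3.14].

### API

Orientations are given as a unit quaternion [x, y, z, w].
In Python, from bench import read_state, viewer, r gives the robot as it stands.
- The arm moves only by the tool carry_out, never from a script. Its argument "moves" is a list of rows, each a list of 6 numbers: the shift along the tool's x, y, z in units of 40 mm (1.0 is 40 mm), then the turn, a rotation vector about the tool's x, y, z in units of 8 degrees (1.0 is 8 degrees). A call has 1 to 20 rows; each row shifts and turns the commanded pose from where the row before left it, along the tool's axes as they then stand; what a row does not reach is not made up. A row lasts 1/8 s, in which the tool goes at most 62.5 mm and 10.7 degrees, less where a joint would pass 70% of its speed; a pose out of reach is approached as far as the arm can. A call is refused whole if a number of a shift passes 1 or a number of a turn 1, either way. A call with a gripper value outside its range is refused whole. "fingers" is the finger opening in mm, from 0 to 87, set as the call begins (left out, the last holds). The fingers move at their own pace and stop on an object; "force" is the grip in N (left out, the last holds). Time passes only in rows, so rows that do not move let the fingers close. It gives the time, the measured TCP pose, the force, the opening and the grip force at its end, in the units of the state.
- read_state(): the state, without advancing time (a new reading comes with each control period).
- viewer.camera(name): name is "scene" or "side" or "wrist"; returns a dict with "pixels" (384x512x3 uint8, red, green, blue), "range_z" (384x512 float32, m along the optical axis (not along the pixel's ray), 0 where there is no reading), "fx", "fy", "cx", "cy" (pixels), "xyz" and "orientation" of the camera in the world. Camera axes: x right, y down, z forward; pixel columns grow to the right and rows downward; lengths in m; the calibration is good to about 2 mm. A picture is of the moment at which its call begins.
- r.close_job(): hands the job in; it is judged then, once.
The state is a dict: "time": time; "joint_positions": joint angles; "joint_vel": joint speeds; "joint_torque": joint torques, N m; "ee_pos": TCP position; "eef_rot": TCP orientation; "ft_force": force on the tool from outside, world axes, zero at the start; "torque": the same for the moment, N m; "width": finger opening in m; "grip_force": force on a finger pad.
Only numpy, scipy, OpenCV 4.12 (cv2) and the standard library are available. Lean on these libraries where they do the work, as an engineer would, in place of code of your own. Each camera call takes 0.05 s, during which the arm holds its last target. There are 200 camera calls.

## Working session

There is one attempt and no reset: what is moved stays moved. The work goes in short steps, Python scripts to look and compute and a tool call to move; the robot and the scene stay as the last step left them, time stands still between calls to the robot, and variables do not carry over. Pictures are saved under pics/ and viewed, at most 10 in all, crops included, and the job is handed in when it is done.

Besides the shell and the picture viewer there is one more tool, called after "Call:" in YAML: its name, and indented under it one key for each argument. carry_out: Moves the arm, as the interface text tells. Its arguments: {"type":"object","properties":{"moves":{"type":"array","items":{"type":"array","items":{"type":"number"}}},"fingers":{"type":"number"},"force":{"type":"number"}},"required":["moves"]}

```bash
mkdir -p pics; ls
cat > h.py <<'E'
import numpy as np, cv2
from scipy.spatial.transform import Rotation as R
from bench import read_state, viewer, r
def snap(n):
    c=viewer.camera(n); np.savez(f'pics/{n}.npz',**c); return c
def load(n): return {k:v for k,v in np.load(f'pics/{n}.npz').items()}
def pts(c):
    z=c['range_z']; v,u=np.mgrid[:z.shape[0],:z.shape[1]]
    p=np.stack([(u-c['cx'])/c['fx']*z,(v-c['cy'])/c['fy']*z,z],-1)
    P=p@R.from_quat(c['orientation']).as_matrix().T+c['xyz']; P[z==0]=np.nan; return P
def ray(c,u,v,h):
    d=R.from_quat(c['orientation']).as_matrix()@np.array([(u-c['cx'])/c['fx'],(v-c['cy'])/c['fy'],1.])
    return c['xyz']+d*(h-c['xyz'][2])/d[2]
E
python3 - <<'E'
from h import *
cs=[snap(n) for n in("scene","side","wrist")]
cv2.imwrite('pics/a.png',cv2.cvtColor(cv2.resize(cs[0]['pixels'],(800,600)),cv2.COLOR_RGB2BGR))
cv2.imwrite('pics/b.png',cv2.cvtColor(cv2.resize(cs[1]['pixels'],(800,600)),cv2.COLOR_RGB2BGR))
for c in cs: print(c['xyz'],c['orientation'],c['fx'])
s=read_state(); print(s, r.finger_overhang)
E
```

```text
pics
[ 1.24477276 -0.87624409  1.13907077] [ 0.84461661  0.34297487 -0.14978479 -0.38282572] 416.69161127001684
[0.30212637 0.59781382 0.91645528] [-0.11897879  0.92993875 -0.34512953  0.04408604] 373.6304643077044
[ 0.33268589 -0.53427214  0.38351726] [ 0.83226164 -0.53413615 -0.08105273  0.1243768 ] 293.9321005294465
{'time': 0.15, 'joint_positions': array([ 1.11840691,  0.33273534, -0.06471161,  1.46069786,  0.02155749,
        1.34991162, -0.08850325]), 'joint_vel': array([-0.00028568, -0.00307419,  0.00020623,  0.00052675,  0.0015982 ,
       -0.00130266, -0.00152644]), 'joint_torque': array([ 2.94882420e-04, -6.23631620e+01,  2.43454333e-02, -3.90142429e+01,
       -6.14157482e-02,  3.72857647e-02,  1.02682345e-04]), 'ee_pos': array([ 0.26032575, -0.56788967,  0.21425546]), 'eef_rot': array([ 9.76997197e-01,  2.13251485e-01, -1.12398381e-04, -5.17825831e-04]), 'ft_force': array([-0.46156199,  0.18532777, -0.96139459]), 'torque': array([ 0.04296224,  0.03071106, -0.01903115]), 'grip_force': 0.0, 'width': 0.08727767405708736} 0.014
```

View pics/a.png

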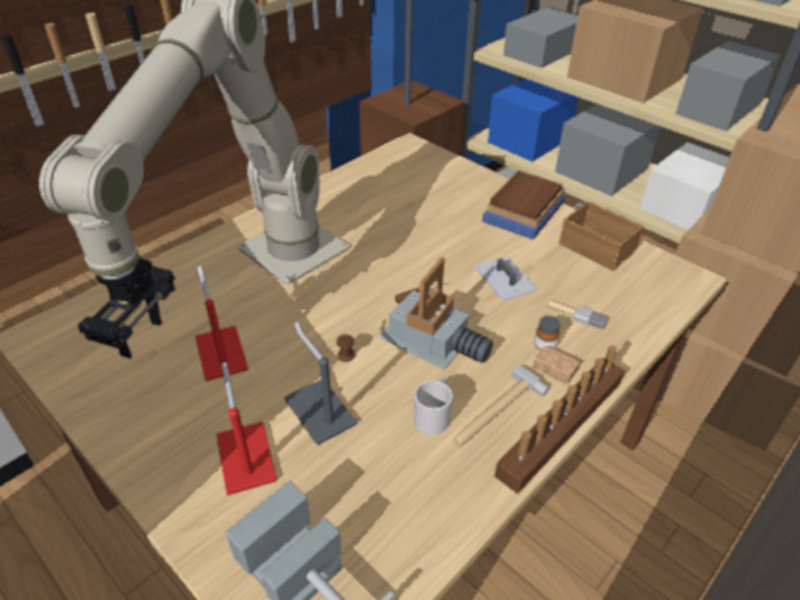

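View pics/b.png

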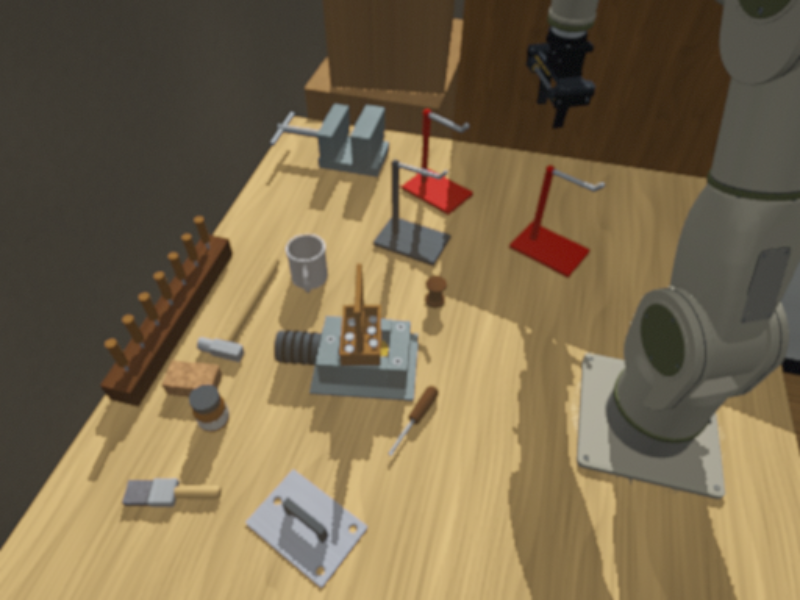

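The side view, in 800x600 pixels, shows these:
- **Hook stand:** the dark stand has its foot at (412,240). The red look-alikes are at (437,190) and (550,250).
- **Caddy:** the one on the gearbox is at (360,330). The look-alike wooden box appears in the scene view at (600,235).
- **Cover:** it lies at (307,527), with its single hole near (278,497).
- **Gearbox:** at (367,355), with the motor pointing to the image left.

Run:
```python
from h import *
for n in("scene","side"):
    c=load(n); P=pts(c); hsv=cv2.cvtColor(c['pixels'],cv2.COLOR_RGB2HSV); H,S,V=[hsv[...,i].astype(int) for i in range(3)]
    k=.64
    def q(name,m):
        p=P[m]; 
        if len(p)<5: print(n,name,'few',len(p));return
        rc=cv2.minAreaRect(p[:,:2].astype(np.float32))
        print(n,name,len(p),np.round(np.median(p,0),4),'rect',np.round(rc[0],4),np.round(rc[1],4),round(rc[2],1))
    def box(x0,y0,x1,y1):
        m=np.zeros(P.shape[:2],bool); m[int(y0*k):int(y1*k),int(x0*k):int(x1*k)]=1; return m
    B={'scene':dict(gb=(375,240,500,380),ck=(395,240,470,340),hs=(280,310,360,445),cv=(465,245,545,305)),
       'side':dict(gb=(270,260,440,400),ck=(330,260,390,370),hs=(365,150,460,265),cv=(240,465,375,590))}[n]
    z=P[...,2]
    q('rim',box(*B['gb'])&(abs(z-.07)<.004)&(S<70))
    q('flange',box(*B['gb'])&(abs(z-.008)<.003)&(S<70))
    q('rail',box(*B['ck'])&(z>.18)&(z<.23))
    q('railtop',box(*B['ck'])&(z>.211)&(z<.23))
    q('traytop',box(*B['ck'])&(abs(z-.105)<.004)&(S>90))
    q('foot',box(*B['hs'])&(abs(z-.014)<.004)&(S<90))
    m=box(*B['hs'])&(z>.185)&(z<.26)
    q('rod',m); p=P[m]; print(np.round(p[::max(1,len(p)//12)],3).tolist())
    q('plate',box(*B['cv'])&(abs(z-.005)<.004)&(S<60))
    q('bar',box(*B['cv'])&(z>.035)&(z<.055))
    # plate holes
```

```text
scene rim 438 [0.5651 0.0097 0.0692] rect [ 0.5622 -0.0087] [0.1639 0.2842] 73.7
scene flange 299 [ 0.5218 -0.0452  0.0072] rect [0.4721 0.1379] [0.2081 0.4422] 12.7
scene rail 159 [ 0.5248 -0.0035  0.2051] rect [0.5213 0.0022] [0.012  0.1128] 14.2
scene railtop 59 [0.5207 0.0012 0.2146] rect [0.5203 0.0033] [0.0117 0.1039] 14.8
scene traytop 84 [ 0.5295 -0.0135  0.1042] rect [0.5207 0.0032] [0.0701 0.1127] 16.0
scene foot 791 [ 0.5137 -0.3465  0.0137] rect [ 0.5076 -0.3374] [0.1002 0.1537] 79.0
scene rod 132 [ 0.5098 -0.3386  0.2039] rect [ 0.4974 -0.3366] [0.0157 0.1202] 78.3
[[0.44, -0.322, 0.218], [0.451, -0.324, 0.213], [0.454, -0.32, 0.199], [0.471, -0.329, 0.204], [0.477, -0.335, 0.2], [0.499, -0.332, 0.204], [0.513, -0.337, 0.205], [0.528, -0.341, 0.205], [0.546, -0.34, 0.209], [0.552, -0.342, 0.206], [0.555, -0.349, 0.205], [0.554, -0.353, 0.199]]
scene plate 417 [0.5283 0.3071 0.0045] rect [0.5174 0.3163] [0.1183 0.167 ] 66.0
scene bar 52 [0.5229 0.3173 0.0409] rect [0.5208 0.3171] [0.0173 0.0773] 67.6
side rim 1177 [0.5499 0.0186 0.0697] rect [ 0.5659 -0.0556] [0.2428 0.26
[... 273 characters left out ...]
5074 0.0175 0.1047] rect [0.5158 0.0045] [0.0696 0.1132] 14.6
side foot 800 [ 0.4959 -0.3319  0.0141] rect [ 0.5487 -0.455 ] [0.1708 0.4165] 21.1
side rod 154 [ 0.5061 -0.3349  0.2034] rect [ 0.4935 -0.3324] [0.0142 0.122 ] 78.9
[[0.549, -0.344, 0.211], [0.544, -0.339, 0.207], [0.528, -0.339, 0.207], [0.521, -0.337, 0.206], [0.527, -0.334, 0.203], [0.544, -0.338, 0.193], [0.495, -0.334, 0.205], [0.497, -0.329, 0.205], [0.537, -0.337, 0.188], [0.447, -0.328, 0.211], [0.468, -0.329, 0.202], [0.473, -0.324, 0.202], [0.461, -0.325, 0.199]]
side plate 2578 [0.5111 0.3253 0.0048] rect [0.515  0.3178] [0.111  0.1602] 68.1
side bar 226 [0.5125 0.3196 0.0425] rect [0.5138 0.3183] [0.0149 0.0794] 67.7
```

Run:
```python
from h import *
c=load("side");a=c['pixels'][160:260,165:290];b=c['pixels'][295:380,145:245]
A=cv2.resize(a,(500,400));Bb=cv2.resize(b,(471,400))[:, :300]
A=cv2.resize(c['pixels'][160:260,165:275],(440,400),interpolation=2);Bb=cv2.resize(c['pixels'][295:380,155:240],(400,400),interpolation=2)[:,:350]
cv2.imwrite('pics/c.png',cv2.cvtColor(np.hstack([A,Bb]),cv2.COLOR_RGB2BGR))
```

```text
(no output)
```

View pics/c.png

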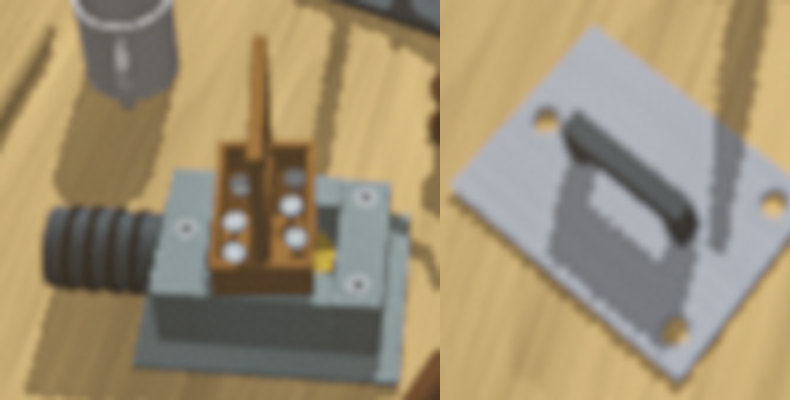

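The crop confirms the caddy on the gearbox. It also shows gearbox holes at crop (186,228), (366,196) and (358,285), and cover holes at (546,119) for the single one and (773,204), (676,330) for the pair.

```bash
cat >> h.py <<'E'
def yaw(a,b): return np.degrees(np.arctan2(b[1]-a[1],b[0]-a[0]))
def tri(h0,h1,h2):
    m=(np.add(h0,h1))/2; o=(m+np.asarray(h2))/2
    return o[:2], yaw(m,h2), yaw(h1,h0), np.linalg.norm(np.subtract(h0,h1)[:2]), np.linalg.norm((m-h2)[:2])
def togo(xyz=None,yawy=None):
    "print shift (tool axes, units) and turn units to TCP target; yawy: world yaw deg of tool y"
    s=read_state(); M=R.from_quat(s['eef_rot']).as_matrix()
    if xyz is not None: print('shift units',np.round(M.T@(np.array(xyz)-s['ee_pos'])/.04,2))
    y=np.degrees(np.arctan2(M[1,1],M[0,1])); print('tool y yaw',round(y,1),'ee',np.round(s['ee_pos'],4),'tilt',np.round(M[:,2],3))
    if yawy is not None:
        Rt=np.array([[np.sin(np.radians(yawy)),np.cos(np.radians(yawy)),0],[-np.cos(np.radians(yawy)),np.sin(np.radians(yawy)),0],[0,0,-1]])
        rv=R.from_matrix(M.T@Rt).as_rotvec(degrees=True)/8; print('turn units',np.round(rv,2))
E
python3 - <<'E'
from h import *
c=load("side")
g=[ray(c,165+x/4-.4,160+y/4-.4,.07) for x,y in[(186,228),(366,196),(358,285)]]
k=[ray(c,155+(x-440)/4.706-.4,295+y/4.706-.4,.005) for x,y in[(546,119),(773,204),(676,330)]]
for n,t in(('gb',g),('cov',k)):
    print(n,np.round(t,4)[:,:2].tolist())
    for a,b in((1,2),(2,1)): print(tri(t[a],t[b],t[0]))
for n in("scene","side"):
    c=load(n);P=pts(c);hsv=cv2.cvtColor(c['pixels'],cv2.COLOR_RGB2HSV)
    m=((hsv[...,0]<6)|(hsv[...,0]>174))&(hsv[...,1]>170)&(P[...,2]>-.02)&(P[...,2]<.3)&(abs(P[...,1])<1)
    nn,l=cv2.connectedComponents(m.astype(np.uint8))
    for i in range(1,nn):
        p=P[l==i]
        if len(p)>60: print(n,'red',len(p),np.round(np.percentile(p,[2,50,98],0),3).tolist(), 'high',np.round(p[p[:,2]>.15].mean(0),3))
# gray rods near red stands
c=load('side');P=pts(c);m=(P[...,2]>.18)&(P[...,2]<.23)&(P[...,1]<-.2)
nn,l=cv2.connectedComponents(m.astype(np.uint8))
for i in range(1,nn):
    p=P[l==i]
    if len(p)>30: print('high',len(p),np.round(p.min(0),3),np.round(p.max(0),3))
togo([.516,.005,.25],14.8)
E
```

```text
gb [[0.5715, 0.015], [0.4556, -0.0446], [0.4421, 0.0315]]
(array([0.51015609, 0.00422916]), np.float64(9.990774072760557), np.float64(-79.93199006976394), np.float64(0.07734811942357109), np.float64(0.12449121107125402))
(array([0.51015609, 0.00422916]), np.float64(9.990774072760557), np.float64(100.06800993023607), np.float64(0.07734811942357109), np.float64(0.12449121107125402))
cov [[0.5716, 0.2944], [0.4428, 0.3065], [0.4707, 0.3763]]
(array([0.51418249, 0.31791806]), np.float64(-22.25268013619766), np.float64(-111.7657029112129), np.float64(0.07521822814799924), np.float64(0.12412577974724327))
(array([0.51418249, 0.31791806]), np.float64(-22.25268013619766), np.float64(68.23429708878712), np.float64(0.07521822814799924), np.float64(0.12412577974724327))
scene red 785 [[0.138, -0.45, 0.008], [0.235, -0.402, 0.014], [0.282, -0.334, 0.195]] high [ 0.249 -0.408  0.182]
scene red 1264 [[0.419, -0.585, 0.008], [0.516, -0.538, 0.014], [0.564, -0.466, 0.196]] high [ 0.53  -0.544  0.183]
side red 87 [[0.515, -0.542, 0.07], [0.52, -0.534, 0.166], [0.527, -0.53, 0.209]] high [ 0.521 -0.53
[... 643 characters left out ...]
ol y yaw -65.4 ee [ 0.2603 -0.5679  0.2143] tilt [-0.     0.001 -1.   ]<stdin>:14: RuntimeWarning: Mean of empty slice.
  ret = um.true_divide(
Traceback (most recent call last):
  File "h.py", line 25, in togo
    rv=R.from_matrix(M.T@Rt).as_rotvec(degrees=True)/8; print('turn units',np.round(rv,2))
       ~~~~~~~~~~~~~^^^^^^^^
  File "scipy/spatial/transform/_rotation.pyx", line 1143, in scipy.spatial.transform._rotation.Rotation.from_matrix
ValueError: Non-positive determinant (left-handed or null coordinate frame) in rotation matrix 0: [[-1.70655535e-01  9.85330751e-01 -1.22844967e-06]
 [ 9.85330197e-01  1.70655441e-01  1.05976701e-03]
 [-1.04443067e-03 -1.79644679e-04  9.99999438e-01]].
```

Call:
carry_out:
  moves:
    - [0, 0, -1, 0, 0, 0]
    - [0, 0, -0.6, 0, 0, 0]
    - [0.78, -0.69, 0, 0, 0, 0]
    - [0.78, -0.69, 0, 0, 0, 0]
    - [0.78, -0.69, 0, 0, 0, 0]
    - [0.78, -0.69, 0, 0, 0, 0]
    - [0.78, -0.69, 0, 0, 0, 0]
    - [0.78, -0.69, 0, 0, 0, 0]
    - [0.78, -0.69, 0, 0, 0, 0]
    - [0.78, -0.69, 0, 0, 0, 0]
    - [0.78, -0.69, 0, 0, 0, 0]
    - [0.78, -0.69, 0, 0, 0, 0]
    - [0.78, -0.69, 0, 0, 0, 0]
    - [0.78, -0.69, 0, 0, 0, 0]
    - [0.78, -0.69, 0, 0, 0, 0]
    - [0.78, -0.69, 0, 0, 0, 0]
    - [0.78, -0.69, 0, 0, 0, 0]
    - [0, 0, 0, 0, 0, 0]
  fingers: 80
  force: 30

```text
time: 2.4
ee_pos: [0.5137, 0.0067, 0.2786]
eef_rot: [0.976, 0.216, -0.0, -0.001]
ft_force: [-0.7, -0.7, -0.5]
width: 0.0799
grip_force: 0.0
```

Call:
carry_out:
  moves:
    - [0, 0, 0, 0, 0, -1]
    - [0, 0, 0, 0, 0, -1]
    - [0, 0, 0, 0, 0, -1]
    - [0, 0, 0, 0, 0, -1]
    - [0, 0, 0, 0, 0, -1]
    - [0, 0, 0, 0, 0, -1]
    - [0, 0, 0, 0, 0, -1]
    - [0, 0, 0, 0, 0, -1]
    - [0, 0, 0, 0, 0, -1]
    - [0, 0, 0, 0, 0, -1]
    - [0, 0, 0, 0, 0, 0]
    - [0, 0, 0, 0, 0, 0]

```text
time: 3.9
ee_pos: [0.5132, 0.0026, 0.2788]
eef_rot: [0.613, 0.79, -0.0, 0.0]
ft_force: [-0.8, -0.6, -0.0]
width: 0.08
grip_force: 0.0
```

```bash
sed -i 's/Rt=np.array.*/s_,c_=np.sin(np.radians(yawy)),np.cos(np.radians(yawy)); Rt=np.array([[-s_,c_,0],[c_,s_,0],[0,0,-1]])/' h.py
python3 - <<'E'
from h import *
togo([.517,.0045,.207],14.8)
c=snap('wrist');cv2.imwrite('pics/w1.png',cv2.cvtColor(c['pixels'],cv2.COLOR_RGB2BGR))
P=pts(c);z=P[...,2];m=(z>.207)&(z<.222)&(abs(P[...,0]-.517)<.08)&(abs(P[...,1])<.1)
rc=cv2.minAreaRect(P[m][:,:2].astype(np.float32));print(m.sum(),rc,np.median(P[m],0))
E
```

```text
shift units [0.02 0.1  1.79]
tool y yaw 14.4 ee [0.5132 0.0026 0.2788] tilt [-0. -0. -1.]
turn units [-0.    0.   -0.05]
1401 ((0.514174222946167, 0.00569600984454155), (0.009462034329771996, 0.10557953268289566), 14.851738929748535) [0.51293148 0.01072134 0.21420075]
```

View pics/w1.png

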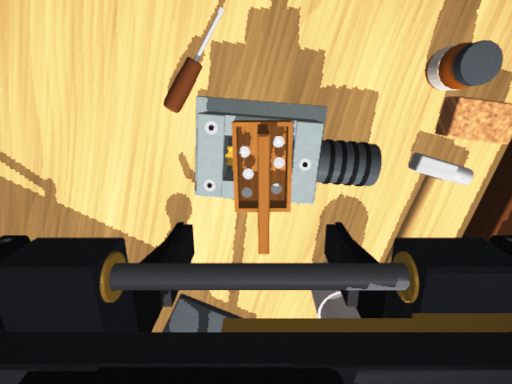

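The wrist view shows the rail at (263,190) centred between the fingers, and the three rim holes at (211,128), (209,185) and (305,164). I'll descend and grip.

Call:
carry_out:
  moves:
    - [0.07, 0.03, 0.6, 0, 0, -0.05]
    - [0, 0, 0.6, 0, 0, 0]
    - [0, 0, 0.59, 0, 0, 0]
    - [0, 0, 0, 0, 0, 0]

```text
time: 4.45
ee_pos: [0.5128, 0.006, 0.2059]
eef_rot: [0.609, 0.793, -0.001, -0.001]
ft_force: [-0.4, -0.7, 0.9]
width: 0.0798
grip_force: 0.0
```

Call:
carry_out:
  moves:
    - [0, 0, 0, 0, 0, 0]
    - [0, 0, 0, 0, 0, 0]
    - [0, 0, 0, 0, 0, 0]
    - [0, 0, 0, 0, 0, 0]
    - [0, 0, 0, 0, 0, 0]
    - [0, 0, 0, 0, 0, 0]
  fingers: 0
  force: 40

```text
time: 5.2
ee_pos: [0.5138, 0.0062, 0.2073]
eef_rot: [0.609, 0.793, 0.0, 0.0]
ft_force: [0.5, -0.3, -0.0]
width: 0.028
grip_force: 0.0
```

Call:
carry_out:
  moves:
    - [0, 0, -0.25, 0, 0, 0]
    - [0, 0, -0.5, 0, 0, 0]
    - [0, 0, -0.5, 0, 0, 0]
    - [0, 0, -0.5, 0, 0, 0]
    - [0, 0, -0.5, 0, 0, 0]
    - [0, 0, 0, 0, 0, 0]

```text
time: 5.95
ee_pos: [0.5146, 0.0064, 0.299]
eef_rot: [0.609, 0.794, 0.001, 0.001]
ft_force: [-0.0, -0.2, -0.3]
width: 0.0004
grip_force: 0.0
```

Run:
```python
from h import *
c=load('wrist')
g=[ray(c,u,v,.07) for u,v in[(211,128),(209,185),(305,164)]]
print(np.round(g,4)[:,:2].tolist(), tri(*g))
P=pts(c);q=[P[v,u] for u,v in[(211,128),(209,185),(305,164)]];print(np.round(q,4).tolist())
a=np.radians(-11.4);o=np.array([.475,-.330])-.095*np.array([np.cos(a),np.sin(a)])
print(o); togo([o[0],o[1],.28],-11.4)
c=snap('side');cv2.imwrite('pics/s2.png',cv2.cvtColor(c['pixels'],cv2.COLOR_RGB2BGR))
```

```text
[[0.4414, 0.0328], [0.454, -0.0413], [0.5701, 0.018]] (array([0.50891942, 0.00687787]), np.float64(10.306109730871642), np.float64(99.60654893819468), np.float64(0.07525061227778299), np.float64(0.12439018614808217))
[[0.4416, 0.033, 0.0709], [0.4541, -0.041, 0.0711], [0.5701, 0.018, 0.0702]]
[ 0.38187424 -0.31122255]
shift units [-6.81 -5.26  0.47]
tool y yaw 15.0 ee [0.5146 0.0064 0.299 ] tilt [ 0.003 -0.    -1.   ]
turn units [0.02 0.   3.3 ]
```

View pics/s2.png

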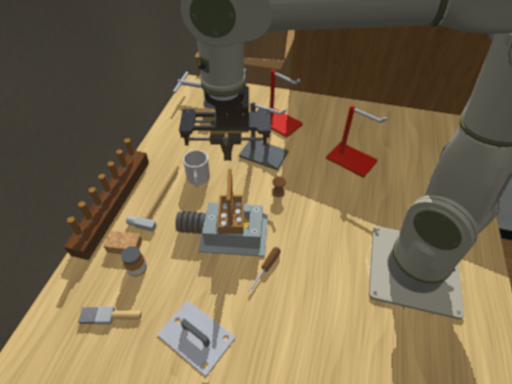

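The fingers were still closing when I lifted, so the caddy hasn't moved. I'll reopen, go back down and wait longer.

Call:
carry_out:
  moves:
    - [0, 0, 0, 0, 0, 0]
    - [0, 0, 0, 0, 0, 0]
    - [0, 0, 0, 0, 0, 0]
    - [0, 0, 0, 0, 0, 0]
    - [0, 0, 0, 0, 0, 0]
    - [0, 0, 0, 0, 0, 0]
    - [0, 0, 0.6, 0, 0, 0]
    - [0, 0, 0.6, 0, 0, 0]
    - [0, 0, 0.6, 0, 0, 0]
    - [0, 0, 0.5, 0, 0, 0]
    - [0, 0, 0, 0, 0, 0]
    - [0, 0, 0, 0, 0, 0]
  fingers: 45

```text
time: 7.5
ee_pos: [0.5142, 0.0063, 0.2061]
eef_rot: [0.609, 0.794, 0.0, 0.0]
ft_force: [-0.4, 0.2, 0.3]
width: 0.0448
grip_force: 0.0
```

Call:
carry_out:
  moves:
    - [0, 0, 0, 0, 0, 0]
    - [0, 0, 0, 0, 0, 0]
    - [0, 0, 0, 0, 0, 0]
    - [0, 0, 0, 0, 0, 0]
    - [0, 0, 0, 0, 0, 0]
    - [0, 0, 0, 0, 0, 0]
    - [0, 0, 0, 0, 0, 0]
    - [0, 0, 0, 0, 0, 0]
  fingers: 0
  force: 40

```text
time: 8.5
ee_pos: [0.514, 0.0062, 0.2054]
eef_rot: [0.609, 0.793, 0.0, 0.0]
ft_force: [1.4, 0.0, 1.7]
width: 0.0086
grip_force: 40.0
```

Call:
carry_out:
  moves:
    - [0, 0, -0.2, 0, 0, 0]
    - [0, 0, -0.4, 0, 0, 0]
    - [0, 0, -0.5, 0, 0, 0]
    - [0, 0, -0.5, 0, 0, 0]
    - [0, 0, -0.4, 0, 0, 0]
    - [0, 0, 0, 0, 0, 0]
    - [0, 0, 0, 0, 0, 0]

```text
time: 9.38
ee_pos: [0.5135, 0.0062, 0.2846]
eef_rot: [0.609, 0.793, -0.0, -0.0]
ft_force: [-0.8, -0.2, -4.9]
width: 0.0081
grip_force: 40.0
```

Call:
carry_out:
  moves:
    - [-0.2, -0.16, 0, 0, 0, 0]
    - [-0.4, -0.3, 0, 0, 0, 0]
    - [-0.55, -0.42, 0, 0, 0, 0]
    - [-0.55, -0.42, 0, 0, 0, 0]
    - [-0.55, -0.42, 0, 0, 0, 0]
    - [-0.55, -0.42, 0, 0, 0, 0]
    - [-0.55, -0.42, 0, 0, 0, 0]
    - [-0.55, -0.42, 0, 0, 0, 0]
    - [-0.55, -0.42, 0, 0, 0, 0]
    - [-0.55, -0.42, 0, 0, 0, 0]
    - [-0.55, -0.42, 0, 0, 0, 0]
    - [-0.55, -0.42, 0, 0, 0, 0]
    - [-0.5, -0.4, 0, 0, 0, 0]
    - [-0.2, -0.2, 0, 0, 0, 0]
    - [0, 0, 0, 0, 0, 0.6]
    - [0, 0, 0, 0, 0, 0.9]
    - [0, 0, 0, 0, 0, 0.9]
    - [0, 0, 0, 0, 0, 0.9]
    - [0, 0, 0, 0, 0, 0]
    - [0, 0, 0, 0, 0, 0]

```text
time: 11.88
ee_pos: [0.3811, -0.3108, 0.2852]
eef_rot: [0.773, 0.635, 0.0, -0.0]
ft_force: [-0.4, 0.7, -4.0]
width: 0.0083
grip_force: 40.0
```

Run:
```python
from h import *
togo([.475,-.330,.265],-11.4); s=read_state();print(s['grip_force'],s['width'],s['ft_force'])
for n in('side','scene'):
    c=snap(n);cv2.imwrite(f'pics/{n}3.png',cv2.cvtColor(c['pixels'],cv2.COLOR_RGB2BGR))
a=cv2.imread('pics/side3.png')[60:220,200:380];b=cv2.imread('pics/scene3.png')[180:300,150:285]
cv2.imwrite('pics/d.png',np.hstack([cv2.resize(a,(400,356)),cv2.resize(b,(400,356))]))
```

```text
shift units [-0.02  2.4   0.5 ]
tool y yaw -11.2 ee [ 0.3811 -0.3108  0.2852] tilt [-0.  0. -1.]
turn units [-0.   -0.    0.03]
39.98592674732208 0.00833241371838324 [-0.41530282  0.68346731 -3.96099794]
```

View pics/d.png

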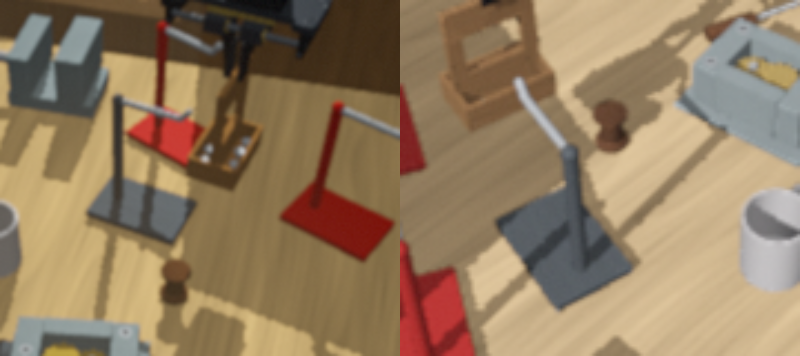

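The caddy is held upright just off the hook's open end: hook tip at (188,113), board at (230,100) in the left crop. I'll slide it on and lower it.

Call:
carry_out:
  moves:
    - [0, 0, 0.25, 0, 0, 0]
    - [0, 0, 0.25, 0, 0, 0]
    - [0, 0.2, 0, 0, 0, 0]
    - [0, 0.3, 0, 0, 0, 0]
    - [0, 0.3, 0, 0, 0, 0]
    - [0, 0.3, 0, 0, 0, 0]
    - [0, 0.3, 0, 0, 0, 0]
    - [0, 0.3, 0, 0, 0, 0]
    - [0, 0.3, 0, 0, 0, 0]
    - [0, 0.3, 0, 0, 0, 0]
    - [0, 0.15, 0, 0, 0, 0]
    - [0, 0, 0, 0, 0, 0]
    - [0, 0, 0, 0, 0, 0]

```text
time: 13.6
ee_pos: [0.4769, -0.3304, 0.2653]
eef_rot: [0.774, 0.633, -0.0, -0.0]
ft_force: [0.4, 0.2, -5.1]
width: 0.0084
grip_force: 40.0
```

Call:
carry_out:
  moves:
    - [0, 0, 0.2, 0, 0, 0]
    - [0, 0, 0.2, 0, 0, 0]
    - [0, 0, 0.15, 0, 0, 0]
    - [0, 0, 0.1, 0, 0, 0]
    - [0, 0, 0, 0, 0, 0]
    - [0, 0, 0, 0, 0, 0]

```text
time: 14.35
ee_pos: [0.4773, -0.3304, 0.2395]
eef_rot: [0.774, 0.634, 0.0, 0.0]
ft_force: [0.6, -0.1, -3.8]
width: 0.0083
grip_force: 40.0
```

Run:
```python
from h import *
togo([.475,-.330,.2354],-11.4)
c=snap('side');P=pts(c);z=P[...,2]
R0=R.from_euler('z',-11.4,degrees=True).as_matrix()
Q=(P-np.array([.475,-.33,0]))@R0
hsv=cv2.cvtColor(c['pixels'],cv2.COLOR_RGB2HSV)
m=(abs(Q[...,0])<.12)&(abs(Q[...,1])<.09)&(z>.085)&(z<.26)
br=m&(hsv[...,1]>90)&(hsv[...,0]<25)
for zz in np.arange(.09,.26,.015):
    k=br&(abs(z-zz)<.0075)
    if k.sum()>3: print(round(zz,3),k.sum(),np.round(Q[k][:,:2].min(0),3),np.round(Q[k][:,:2].max(0),3))
cv2.imwrite('pics/e.png',cv2.cvtColor(cv2.resize(c['pixels'][70:190,230:360],(650,600),interpolation=2),cv2.COLOR_RGB2BGR))
```

```text
shift units [-0.   -0.06  0.1 ]
tool y yaw -11.4 ee [ 0.4773 -0.3304  0.2395] tilt [ 0. -0. -1.]
turn units [0. 0. 0.]
0.09 9 [ 0.062 -0.003] [0.079 0.008]
0.105 77 [-0.032 -0.059] [0.079 0.053]
0.12 182 [-0.032 -0.058] [0.078 0.055]
0.135 267 [-0.032 -0.057] [0.078 0.056]
0.15 57 [-0.003 -0.054] [0.078 0.053]
0.165 70 [-0.003 -0.051] [0.078 0.051]
0.18 42 [-0.003 -0.057] [0.078 0.053]
0.195 46 [-0.029 -0.054] [0.078 0.053]
0.21 52 [-0.038 -0.051] [0.079 0.053]
0.225 61 [-0.004 -0.057] [0.005 0.053]
0.24 50 [-0.004 -0.053] [0.006 0.053]
0.255 73 [-0.012 -0.054] [0.015 0.053]
```

View pics/e.png

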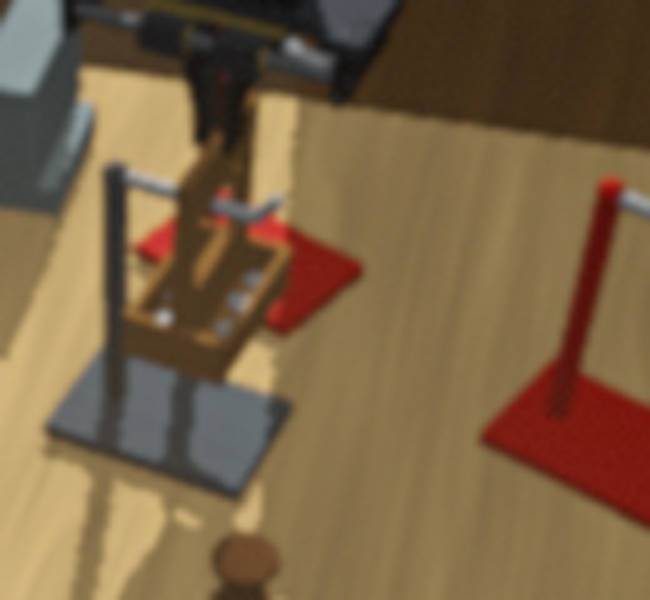

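The rod passes through the slot at (215,200), with the board centred on the seat. I'll lower the last few millimetres.

Call:
carry_out:
  moves:
    - [0, 0, 0.06, 0, 0, 0]
    - [0, 0, 0.05, 0, 0, 0]
    - [0, 0, 0, 0, 0, 0]

```text
time: 14.78
ee_pos: [0.4773, -0.3304, 0.235]
eef_rot: [0.774, 0.634, 0.0, 0.0]
ft_force: [0.5, 0.7, -3.5]
width: 0.0086
grip_force: 40.0
```

Call:
carry_out:
  moves:
    - [0, 0, 0.05, 0, 0, 0]
    - [0, 0, 0, 0, 0, 0]

```text
time: 15.02
ee_pos: [0.478, -0.3307, 0.2346]
eef_rot: [0.774, 0.634, 0.0, 0.001]
ft_force: [-0.8, 0.8, 7.8]
width: 0.0083
grip_force: 40.0
```

Contact: the force went from -3.5 N to +7.8 N. Opening slightly now, then rising.

Call:
carry_out:
  moves:
    - [0, 0, 0, 0, 0, 0]
    - [0, 0, 0, 0, 0, 0]
    - [0, 0, 0, 0, 0, 0]
    - [0, 0, 0, 0, 0, 0]
    - [0, 0, -0.1, 0, 0, 0]
    - [0, 0, -0.2, 0, 0, 0]
    - [0, 0, -0.4, 0, 0, 0]
    - [0, 0, -0.5, 0, 0, 0]
    - [0, 0, -0.6, 0, 0, 0]
    - [0, 0, -0.6, 0, 0, 0]
    - [0, 0, 0, 0, 0, 0]
    - [0, 0, 0, 0, 0, 0]
  fingers: 18

```text
time: 16.52
ee_pos: [0.4771, -0.3303, 0.3287]
eef_rot: [0.774, 0.634, -0.0, -0.0]
ft_force: [-0.8, -0.4, -0.2]
width: 0.0184
grip_force: 0.0
```

Run:
```python
from h import *
togo([.514,.318,.15],68)
c=snap('side');P=pts(c);z=P[...,2]
R0=R.from_euler('z',-11.4,degrees=True).as_matrix()
Q=(P-np.array([.475,-.33,0]))@R0
m=(abs(Q[...,0])<.05)&(abs(Q[...,1])<.075)&(z>.085)&(z<.27)
for zz in np.arange(.09,.27,.015):
    k=m&(abs(z-zz)<.0075)
    if k.sum()>3: print(round(zz,3),k.sum(),np.round(Q[k][:,:2].min(0),3),np.round(Q[k][:,:2].max(0),3))
print('top',np.nanmax(z[m]))
```

```text
shift units [16.07 -2.29  4.47]
tool y yaw -11.4 ee [ 0.4771 -0.3303  0.3287] tilt [-0.  0. -1.]
turn units [-0.   -0.   -9.92]
0.105 139 [-0.033 -0.055] [0.036 0.056]
0.12 221 [-0.033 -0.056] [0.037 0.058]
0.135 222 [-0.033 -0.061] [0.039 0.059]
0.15 83 [-0.003 -0.053] [0.008 0.052]
0.165 29 [-0.003 -0.055] [0.008 0.053]
0.18 37 [-0.003 -0.056] [0.007 0.052]
0.195 59 [-0.028 -0.052] [0.047 0.053]
0.21 98 [-0.042 -0.061] [0.05  0.052]
0.225 67 [-0.039 -0.056] [0.006 0.053]
0.24 111 [-0.004 -0.055] [0.008 0.051]
0.255 6 [-0.003 -0.027] [0.004 0.054]
top 0.24918056525813992
```

The caddy hangs upright with its top at about 0.245 m and its slot on the seat. On to the cover.

Call:
carry_out:
  moves:
    - [0.4, -0.06, 0, 0, 0, 0]
    - [0.9, -0.13, 0, 0, 0, 0]
    - [0.9, -0.13, 0, 0, 0, 0]
    - [0.9, -0.13, 0, 0, 0, 0]
    - [0.9, -0.13, 0, 0, 0, 0]
    - [0.9, -0.13, 0, 0, 0, 0]
    - [0.9, -0.13, 0, 0, 0, 0]
    - [0.9, -0.13, 0, 0, 0, 0]
    - [0.9, -0.13, 0, 0, 0, 0]
    - [0.9, -0.13, 0, 0, 0, 0]
    - [0.9, -0.13, 0, 0, 0, 0]
    - [0.9, -0.13, 0, 0, 0, 0]
    - [0.9, -0.13, 0, 0, 0, 0]
    - [0.9, -0.13, 0, 0, 0, 0]
    - [0.9, -0.13, 0, 0, 0, 0]
    - [0.9, -0.13, 0, 0, 0, 0]
    - [0.9, -0.13, 0, 0, 0, 0]
    - [0.9, -0.13, 0, 0, 0, 0]
    - [0.4, -0.05, 0, 0, 0, 0]
  fingers: 60

```text
time: 18.95
ee_pos: [0.5115, 0.3218, 0.3284]
eef_rot: [0.773, 0.635, -0.0, -0.0]
ft_force: [-0.6, 0.5, 0.8]
width: 0.0601
grip_force: 0.0
```

Call:
carry_out:
  moves:
    - [0, 0, 0.4, 0, 0, -1]
    - [0, 0, 0.4, 0, 0, -1]
    - [0, 0, 0.4, 0, 0, -1]
    - [0, 0, 0.4, 0, 0, -1]
    - [0, 0, 0.4, 0, 0, -1]
    - [0, 0, 0.4, 0, 0, -1]
    - [0, 0, 0.4, 0, 0, -1]
    - [0, 0, 0.4, 0, 0, -1]
    - [0, 0, 0.4, 0, 0, -1]
    - [0, 0, 0.4, 0, 0, -0.9]
    - [0, 0, 0, 0, 0, 0]
    - [0, 0, 0, 0, 0, 0]

```text
time: 20.45
ee_pos: [0.5133, 0.3192, 0.1695]
eef_rot: [0.194, 0.981, 0.0, 0.0]
ft_force: [-0.5, -0.1, 0.3]
width: 0.0602
grip_force: 0.0
```

```bash
cat > m.py <<'E'
from h import *
togo()
c=snap('wrist');P=pts(c);z=P[...,2]
near=np.hypot(P[...,0]-.514,P[...,1]-.318)<.12
m=near&(z>.036)&(z<.05)
rc=cv2.minAreaRect(P[m][:,:2].astype(np.float32));print('bar',m.sum(),np.round(rc[0],4),np.round(rc[1],4),rc[2])
togo([rc[0][0],rc[0][1],.030],68)
hsv=cv2.cvtColor(c['pixels'],cv2.COLOR_RGB2HSV)
pm=(near&(hsv[...,1]<60)&(z>0)&(z<.012)).astype(np.uint8)
cs,h=cv2.findContours(pm,cv2.RETR_CCOMP,cv2.CHAIN_APPROX_NONE)
for k,cc in enumerate(cs):
    if h[0][k][3]>=0 and cv2.contourArea(cc)>30: 
        (u,v),(a,b),_=cv2.minAreaRect(cc); print('hole',round(u),round(v),round(a),round(b),np.round(ray(c,u,v,.0045),4))
cv2.imwrite('pics/w4.png',cv2.cvtColor(c['pixels'],cv2.COLOR_RGB2BGR))
E
python3 m.py
```

```text
tool y yaw 67.7 ee [0.5133 0.3192 0.1695] tilt [ 0.001  0.    -1.   ]
bar 956 [0.5118 0.3196] [0.013  0.0788] 67.57299041748047
shift units [ 0.04 -0.01  3.49]
tool y yaw 67.7 ee [0.5134 0.3194 0.1697] tilt [ 0.001  0.    -1.   ]
turn units [ 0.    0.01 -0.04]
hole 258 182 15 88 [0.523  0.3143 0.0045]
hole 293 118 13 13 [0.4691 0.3779 0.0045]
hole 225 118 14 13 [0.441  0.3081 0.0045]
```

View pics/w4.png

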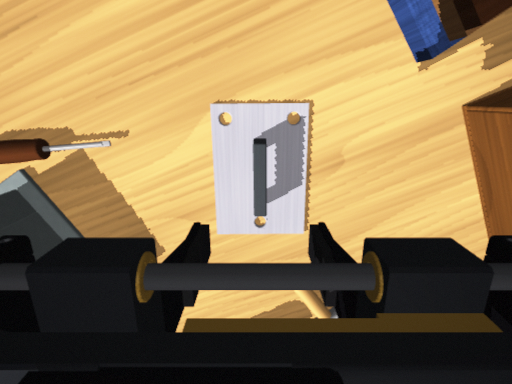

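The wrist view shows the cover square to the gripper, with the bar at (260,177), the paired holes at (225,118) and (293,118), and the single hole at (260,221). I'll descend and grip.

Call:
carry_out:
  moves:
    - [0.04, 0, 0.6, 0, 0, -0.04]
    - [0, 0, 0.6, 0, 0, 0]
    - [0, 0, 0.6, 0, 0, 0]
    - [0, 0, 0.6, 0, 0, 0]
    - [0, 0, 0.6, 0, 0, 0]
    - [0, 0, 0.48, 0, 0, 0]
    - [0, 0, 0, 0, 0, 0]

```text
time: 21.38
ee_pos: [0.5112, 0.3194, 0.0284]
eef_rot: [0.19, 0.982, -0.001, -0.001]
ft_force: [0.8, -0.4, 0.4]
width: 0.0598
grip_force: 0.0
```

Call:
carry_out:
  moves:
    - [0, 0, 0, 0, 0, 0]
    - [0, 0, 0, 0, 0, 0]
    - [0, 0, 0, 0, 0, 0]
    - [0, 0, 0, 0, 0, 0]
    - [0, 0, 0, 0, 0, 0]
    - [0, 0, 0, 0, 0, 0]
    - [0, 0, 0, 0, 0, 0]
    - [0, 0, 0, 0, 0, 0]
  fingers: 0
  force: 55

```text
time: 22.38
ee_pos: [0.5118, 0.32, 0.0297]
eef_rot: [0.19, 0.982, 0.0, 0.0]
ft_force: [1.6, 0.5, 0.6]
width: 0.0131
grip_force: 55.0
```

Call:
carry_out:
  moves:
    - [0, 0, -0.2, 0, 0, 0]
    - [0, 0, -0.4, 0, 0, 0]
    - [0, 0, -0.6, 0, 0, 0]
    - [0, 0, -0.6, 0, 0, 0]
    - [0, 0, -0.6, 0, 0, 0]
    - [0, 0, -0.6, 0, 0, 0]
    - [0, 0, -0.5, 0, 0, 0]
    - [0, 0, 0, 0, 0, 0]
    - [0, 0, 0, 0, 0, 0]

```text
time: 23.5
ee_pos: [0.5115, 0.3195, 0.169]
eef_rot: [0.19, 0.982, -0.0, -0.0]
ft_force: [0.4, 0.6, -5.0]
width: 0.0129
grip_force: 55.0
```

Run:
```python
from h import *
s=read_state();print(s['grip_force'],s['width'],s['ft_force'])
togo([.509,.006,.165],100)
```

```text
54.998329281806946 0.01290053193545022 [ 0.39665047  0.62897231 -4.969192  ]
shift units [-2.86 -7.3   0.11]
tool y yaw 68.1 ee [0.5115 0.3195 0.169 ] tilt [-0.001 -0.001 -1.   ]
turn units [-0.01 -0.   -3.98]
```

Call:
carry_out:
  moves:
    - [-0.1, -0.3, 0, 0, 0, 0]
    - [-0.2, -0.5, 0, 0, 0, 0]
    - [-0.24, -0.6, 0, 0, 0, 0]
    - [-0.24, -0.6, 0, 0, 0, 0]
    - [-0.24, -0.6, 0, 0, 0, 0]
    - [-0.24, -0.6, 0, 0, 0, 0]
    - [-0.24, -0.6, 0, 0, 0, 0]
    - [-0.24, -0.6, 0, 0, 0, 0]
    - [-0.24, -0.6, 0, 0, 0, 0]
    - [-0.24, -0.6, 0, 0, 0, 0]
    - [-0.24, -0.6, 0, 0, 0, 0]
    - [-0.2, -0.6, 0, 0, 0, 0]
    - [-0.2, -0.5, 0, 0, 0, 0]
    - [0, 0, 0, 0, 0, -0.7]
    - [0, 0, 0, 0, 0, -0.9]
    - [0, 0, 0, 0, 0, -0.9]
    - [0, 0, 0, 0, 0, -0.9]
    - [0, 0, 0, 0, 0, -0.58]
    - [0, 0, 0, 0, 0, 0]
    - [0, 0, 0, 0, 0, 0]

```text
time: 26.0
ee_pos: [0.5089, 0.0058, 0.1693]
eef_rot: [-0.086, 0.996, -0.0, -0.0]
ft_force: [0.5, 0.6, -4.1]
width: 0.0131
grip_force: 55.0
```

```bash
cat > n.py <<'E'
from h import *
import sys
togo([.509,.006,.165],100)
H=float(read_state()['ee_pos'][2])-.0297
c=snap('wrist');P=pts(c);z=P[...,2]
near=np.hypot(P[...,0]-.509,P[...,1]-.006)<.13
m=near&(abs(z-H-.043)<.007)
if m.sum()>20: rc=cv2.minAreaRect(P[m][:,:2].astype(np.float32));print('bar',m.sum(),np.round(rc[0],4),np.round(rc[1],4),rc[2],np.median(z[m])-.043)
for n in('wrist','side','scene'):
    if n!='wrist': c=snap(n);P=pts(c);z=P[...,2];near=np.hypot(P[...,0]-.509,P[...,1]-.006)<.13
    hsv=cv2.cvtColor(c['pixels'],cv2.COLOR_RGB2HSV)
    pl=near&(abs(z-H-.005)<.006)&(hsv[...,1]<60)
    if pl.sum()>100:
        rc=cv2.minAreaRect(P[pl][:,:2].astype(np.float32)); A=np.c_[P[pl][:,:2],np.ones(pl.sum())]
        print(n,'plate z',round(np.median(z[pl]),4),'H+5mm',round(H+.005,4),np.round(rc[0],4),np.round(rc[1],4),round(rc[2],1),'slope',np.round(np.linalg.lstsq(A,z[pl],rcond=None)[0][:2],3))
    cs,h=cv2.findContours(pl.astype(np.uint8),cv2.RETR_CCOMP,cv2.CHAIN_APPROX_NONE)
    for k,cc in enumerate(cs):
        if h[0][k][3]>=0 and cv2.contourArea(cc)>12:
            (u,v),(a,b),_=cv2.minAreaRect(cc); print(n,'hole',round(u),round(v),round(a),round(b),np.round(ray(c,u,v,H+.005),4))
    cv2.imwrite(f'pics/{n}{sys.argv[1]}.png',cv2.cvtColor(c['pixels'],cv2.COLOR_RGB2BGR))
a=cv2.imread(f'pics/wrist{sys.argv[1]}.png')[40:240,130:400];b=cv2.imread(f'pics/side{sys.argv[1]}.png')[140:290,150:300]
cv2.imwrite(f'pics/f{sys.argv[1]}.png',np.hstack([cv2.resize(a,(400,300)),cv2.resize(b,(400,300))]))
E
python3 n.py 5
```

```text
shift units [-0.    0.    0.11]
tool y yaw 99.9 ee [0.5089 0.0058 0.1693] tilt [-0.001 -0.    -1.   ]
turn units [-0.   -0.   -0.02]
bar 2521 [0.5087 0.0081] [0.0798 0.0302] 19.50001335144043 0.1389835153248271
wrist plate z 0.1441 H+5mm 0.1446 [0.5101 0.0062] [0.1565 0.1086] 9.8 slope [-0.004  0.001]
wrist hole 316 132 20 22 [0.4418 0.0322 0.1446]
wrist hole 201 132 22 20 [ 0.4545 -0.0414  0.1446]
side plate z 0.1448 H+5mm 0.1446 [0.5113 0.0053] [0.1565 0.1108] 9.6 slope [-0.001 -0.003]
side hole 254 215 4 6 [0.4422 0.0337 0.1446]
side hole 256 193 5 4 [ 0.4563 -0.0406  0.1446]
scene plate z 0.1441 H+5mm 0.1446 [0.5153 0.0059] [0.1576 0.112 ] 9.9 slope [-0.002 -0.003]
```

View pics/f5.png

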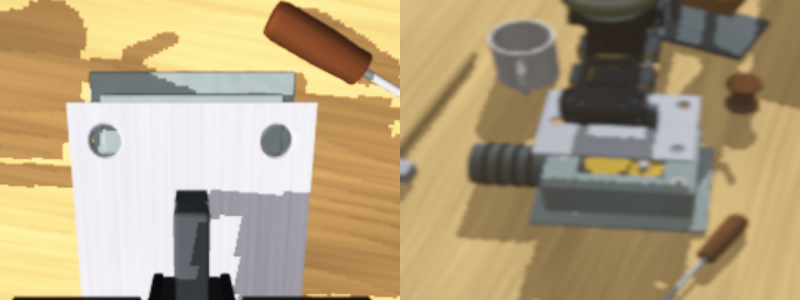

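Left crop: the cover's paired holes, at (105,140) and (276,140), sit over the rim. Right crop: the plate is level above the gearbox. I'll lower to about 12 mm and check the fit in one camera against the picture of the bare gearbox.

Call:
carry_out:
  moves:
    - [0, 0, 0.2, 0, 0, 0]
    - [0, 0, 0.3, 0, 0, 0]
    - [0, 0, 0.3, 0, 0, 0]
    - [0, 0, 0.3, 0, 0, 0]
    - [0, 0, 0.2, 0, 0, 0]
    - [0, 0, 0.14, 0, 0, 0]
    - [0, 0, 0, 0, 0, 0]
    - [0, 0, 0, 0, 0, 0]

```text
time: 27.15
ee_pos: [0.5095, 0.0064, 0.1124]
eef_rot: [-0.087, 0.996, -0.0, 0.0]
ft_force: [0.4, 0.1, -4.9]
width: 0.0132
grip_force: 55.0
```

```bash
python3 n.py 6
python3 - <<'E'
from h import *
c=load('side'); im=cv2.imread('pics/side3.png')
# bare gearbox: rim top mask by projecting: brightness-ringed holes
g=cv2.cvtColor(im,cv2.COLOR_BGR2GRAY).astype(np.float32)
for u,v in[(211,217),(256,209),(254,231)]:
    w=g[v-5:v+6,u-5:u+6]; w=np.clip(w-np.median(w)-6,0,None)
    yy,xx=np.mgrid[-5:6,-5:6]; uu,vv=u+(w*xx).sum()/w.sum(),v+(w*yy).sum()/w.sum()
    print('gbhole',round(uu,1),round(vv,1),np.round(ray(c,uu,vv,.07),4))
a=im[185:265,185:285];b=cv2.imread('pics/side6.png')[185:265,185:285]
cv2.imwrite('pics/g.png',np.hstack([cv2.resize(x,(400,320),interpolation=2) for x in(a,b)]))
E
```

```text
shift units [ 0.01 -0.01 -1.32]
tool y yaw 100.0 ee [0.5095 0.0064 0.1124] tilt [ 0.001 -0.    -1.   ]
turn units [-0.  0. -0.]
bar 2520 [0.51   0.0044] [0.08   0.0303] 0.35766133666038513 0.08202105809213238
wrist plate z 0.0871 H+5mm 0.0877 [0.5109 0.0066] [0.1566 0.1084] 9.9 slope [-0.002  0.001]
wrist hole 316 132 20 22 [0.4423 0.0325 0.0877]
wrist hole 201 132 22 20 [ 0.4552 -0.041   0.0877]
side plate z 0.0878 H+5mm 0.0877 [0.5119 0.0056] [0.156  0.1122] 10.1 slope [-0.001 -0.003]
side hole 253 228 5 5 [0.4447 0.0335 0.0877]
side hole 256 206 4 4 [ 0.4568 -0.0416  0.0877]
scene plate z 0.087 H+5mm 0.0877 [0.5152 0.0057] [0.1607 0.1115] 11.6 slope [0.003 0.   ]
gbhole 211.2 216.5 [0.5713 0.0145 0.07  ]
gbhole 256.5 206.1 [ 0.4566 -0.0539  0.07  ]
gbhole 253.8 230.2 [0.4434 0.0297 0.07  ]
```

View pics/g.png

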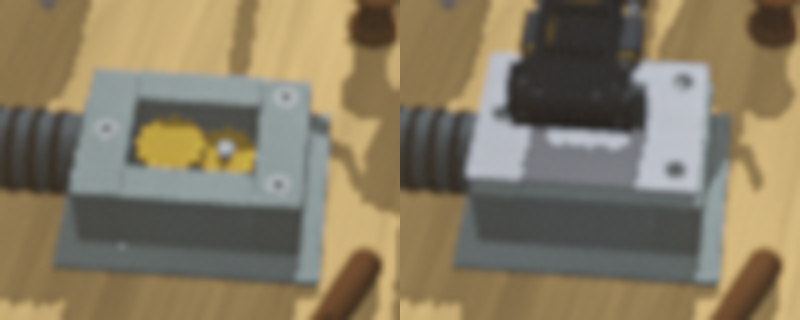

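The left half shows the bare rim, with holes at (106,127), (286,97) and (278,184). The right half shows the plate's holes at (683,82) and (676,169), and the two at the same angle. Comparing these through the same camera:

Run:
```python
from h import *
c=load('side')
f=lambda x,y,h: ray(c,185+x/4-.4,185+y/4-.4,h)[:2]
g=[f(286,97,.07),f(278,184,.07),f(106,127,.07)]
print('gb holes',np.round(g,4).tolist(),tri(g[1],g[0],g[2]))
print('gb corners centre',np.mean([f(x,y,.07) for x,y in[(95,71),(311,82),(302,206),(72,193)]],0))
print('cv corners centre',np.mean([f(x,y,.0872) for x,y in[(85,53),(311,62),(303,193),(65,178)]],0))
print('cv holes',f(283,82,.0872),f(276,169,.0872))
# bare rim in the wrist depth at first look is overwritten; rim edges seen past the plate in wrist now:
s=np.load('pics/wrist.npz');P=pts(s)
d=R.from_euler('z',10,degrees=True).as_matrix();Q=(P-np.array([.5095,.0064,0]))@d
z=P[...,2]
for nm,k in(('rim',(abs(z-.07)<.004)),('plate',abs(z-.087)<.004),('flange',abs(z-.008)<.004)):
    k=k&(abs(Q[...,0])<.12)&(abs(Q[...,1])<.09); q=Q[k]
    if len(q): print(nm,len(q),np.round(np.percentile(q,[.5,99.5],0)[:,:2],4).tolist())
```

```text
gb holes [[0.4554, -0.0438], [0.4423, 0.0307], [0.5717, 0.0142]] (array([0.51029229, 0.00383218]), np.float64(9.571701728972965), np.float64(99.97286249079652), np.float64(0.07561804385906903), np.float64(0.12462814403102379))
gb corners centre [0.50883618 0.00590092]
cv corners centre [0.51140311 0.0048539 ]
cv holes [ 0.4576194  -0.04324386] [0.44378668 0.03070855]
rim 1739 [[-0.0804, -0.0532], [0.1003, 0.0535]]
plate 18184 [[-0.0769, -0.0535], [0.0771, 0.0535]]
flange 2970 [[-0.1033, -0.0738], [-0.0766, 0.0746]]
```

All the cues agree that the plate sits about 1.4 mm too far along +x, with y and yaw good. I'll correct that and let it settle.

Call:
carry_out:
  moves:
    - [0.035, 0, 0.03, 0, 0, 0]
    - [0, 0, 0, 0, 0, 0]
    - [0, 0, 0, 0, 0, 0]
    - [0, 0, 0, 0, 0, 0]
    - [0, 0, 0, 0, 0, 0]

```text
time: 27.92
ee_pos: [0.5079, 0.006, 0.1109]
eef_rot: [-0.087, 0.996, -0.0, 0.0]
ft_force: [0.1, 0.2, -4.7]
width: 0.0128
grip_force: 55.0
```

Run:
```python
from h import *
togo([.508,.006,.111],100); s=read_state(); print(s['time'],s['ft_force'],s['grip_force'],np.abs(s['joint_vel']).max())
c=snap('side');P=pts(c);z=P[...,2];Q=(P-np.array([.475,-.33,0]))@R.from_euler('z',-11.4,degrees=True).as_matrix()
m=(abs(Q[...,0])<.02)&(abs(Q[...,1])<.06)&(z>.225)&(z<.27);print('caddy rail',m.sum(),np.round(np.median(Q[m],0),3),np.nanmax(z[m]))
print(r.close_job())
```

```text
shift units [-0. -0. -0.]
tool y yaw 100.0 ee [0.5079 0.006  0.1109] tilt [ 0. -0. -1.]
turn units [-0.  0. -0.]
27.925 [ 0.07259678  0.24964196 -4.68684873] 54.99822735786438 0.00301813730559141
  return _methods._mean(a, axis=axis, dtype=dtype,
  ret = um.true_divide(
Traceback (most recent call last):
ValueError: zero-size array to reduction operation fmax which has no identity
```

The arm probably hides the rail from the side camera, so I'll check with the scene camera.

Run:
```python
from h import *
c=snap('scene');P=pts(c);z=P[...,2];Q=(P-np.array([.477,-.33,0]))@R.from_euler('z',-11.4,degrees=True).as_matrix()
m=(abs(Q[...,0])<.03)&(abs(Q[...,1])<.06)&(z>.222)&(z<.27);print('caddy rail',m.sum())
if m.sum(): print(np.round(np.median(Q[m],0),3),np.nanmax(z[m])); print(r.close_job())
```

```text
caddy rail 242
[ 0.007 -0.002  0.238] 0.24994357980450055
the job is handed in; nothing more can be done
None
```

The caddy hangs upright and let go on the dark hook stand, and the cover is held level about 11 mm above the gearbox, its holes aligned by my measurements to an estimated 1–2 mm; I handed the job in at about 28 s, and it returned no verdict.

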